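# Turn the counter sign to its coffee-cup face

### The job

The small two-sided wooden sign on the worktop shows its dinner-plate face to the front. Lift it by its tab clear of the collar, spin it half a turn so that the coffee-cup face shows to the front instead, feel for the narrow notch at the back of the collar and let the sign sink fully home in it, then let go. Do not knock the loose things standing round it.

Things in the scene. Friction and masses are not known exactly. Their poses are not given: they have to be found in the camera images.
- stand: the sign's steel stand, fixed: a round foot 124 mm across; origin at the centre of its underside, on the worktop, on the upright axis about which the sign turns. Its -x axis is the stand's front, turned roughly towards the robot
- collar_rim (a point): middle of the collar, level with its rim, 60 mm above the worktop, on the axis; axes as the stand's. The steel collar is 70 mm across. Its rim has a broad recess in front, where the sign's pin lies at first, and one narrow notch at the back, with 4 degrees of play either way. The collar was not fitted square: the notch lies up to 20 degrees to either side of the stand's +x, so feel for it
- sign (a joint): turn of the sign about the stand's vertical axis, rad, positive anticlockwise from above; 0: dinner-plate face square to the stand's front; pi or -pi: coffee-cup face square to the front. It may be turned either way, through at most 4.2 rad from 0. Light friction: with the pin resting on the rim it stays where it is left
- sign_lift (a joint): how far the sign is lifted, m: 0 fully home (pin down in recess or notch), about 0.011 with the pin resting on top of the collar's rim, 0.030 at the upper stop. Only its weight (150 to 310 g) pulls it down. Only when lifted more than 0.011 can it be turned past the ends of the recess
- sign_tab (a point): middle of the top edge of the sign's grip tab, on the turning axis, 215 mm above the worktop when home. The tab is 44 mm wide (point y), 12 mm thick (point x), and stands 44 mm above the board. It turns with the sign: its -x axis points out of the dinner-plate face (raised round plate between fork and knife), its +x out of the coffee-cup face
- cup_face (a point): middle of the sign's coffee-cup face (raised cup with handle on a saucer), 9 mm from the axis; axes as the tab's. The wooden board is 140 mm wide, 92 mm high and 12 mm thick, its underside 79 mm above the worktop when home. Below it a steel pin 7 mm thick sticks out 40 mm from the axis towards the dinner-plate side (point -x) and lies in the collar
- spice_jar: bystander: spice jar with black cap, 41 mm across, 105 mm high, loose; origin under its centre
- tin: bystander: small food tin, 75 mm across, 58 mm high, loose; origin under its centre
- mug: bystander: striped mug, 88 mm across, 92 mm high, loose; origin under its centre
- garlic: bystander: garlic bulb, 53 mm, loose; origin under its centre
- salt_shaker: bystander: glass salt shaker, 44 mm across, 90 mm high, loose; origin under its centre

How it is judged:
On the way:
1. the sign is turned at least a quarter round with its pin up clear of the recess (value of joint sign_lift above 0.008 m and (value of joint sign above 1.4 rad or value of joint sign below -1.4 rad)), for 0.1 s.
At the end, for the whole second after the job is handed in: the sign shows its coffee-cup face to the stand's front (half a turn from 0, within 0.5 rad, as the notch holds it), is fully home in the narrow notch (lifted less than 4 mm) and at rest (value of joint sign_lift below 0.004 m and velocity of joint sign between -0.1 and 0.1 rad/s and (value of joint sign between 2.64 and 3.64 rad or value of joint sign between -3.64 and -2.64 rad)); the robot touches nothing.
It fails at once if a bystander (spice jar, tin, mug, garlic, salt shaker) is pushed more than 30 mm from where it stood (distance of any of spice_jar, tin, mug, garlic, salt_shaker from where it was at the start of the episode above 0.03 m).
It also fails if it takes over 64 s, if anything falls off the work surface, if the arm or the gripper's body presses on something with over 40 N, if the wrist force passes 120 N, or if a joint passes its speed limit or range.

### The arm

A 6-joint arm with a two-finger parallel gripper is mounted at the origin on a cart in front of the work surface, level with it; the furniture and walls round the work are solid. World frame = base frame: x ahead of the robot, y to its left, z up, the work surface at z = 0. Lengths are in m, angles in rad, forces in N, time in s.
With the tool pointing down it reaches from about 0.3 to 0.75 m from the base axis. Payload 8.5 kg.
Tool frame: the origin (TCP) lies midway between the tips of the shut fingers; the grasp point (between the pads) lies arm.pinch_z behind it (arm.pinch_z is the distance from the TCP to the grasp point, in m); z points along the fingers, y is the line along which they close (so a half turn about z gives the same grasp; the last joint's range is limited). The gripper opens to 88 mm and grips with 3 to 60 N. Pads are 18 mm wide; open, the fingers measure 123 mm over their backs; the gripper's body (75 mm by 187 mm) begins 45 mm behind the grasp point.
Start: joints at [1.121, 0.381, 1.297, -0, 1.464, -0.215], TCP at [0.128, 0.535, 0.239] pointing down, gripper open.
Joint ranges: [-3.11, 3.11], [-0.89, 2.33], [0.22, 2.48], [-1.42, 4.56], [0.17, 2.85], [-2.88, 2.88]. Speed limits (rad/s): [2.39, 2.39, 3.14, 3.14, 3.14, 3.14].

### API

Orientations are given as a 3x3 rotation matrix whose columns are the frame's x, y, z axes.
In Python, from workcell import arm gives the robot as it stands. The module is installed in compiled form; this text tells all that it offers.
- The arm moves only by the tool arm_command, never from a script. Its argument "deltas" is a list of rows, each a list of 7 numbers: the turn, a rotation vector about the tool's x, y, z in degrees, then the shift along the tool's x, y, z in cm, then the opening, from -1 (shut) to 1 (fully open), so that 0 is half open. In form: [[rx, ry, rz, x, y, z, hand], ...]. A call has 1 to 5 rows; each row is the pose to reach, as a shift and turn from the pose commanded when the call began, along the tool's axes at that moment; what a row does not reach only later rows make up. A row lasts 1/10 s, in which the tool goes at most 50 mm and 8.59 degrees, less where a joint would pass 70% of its speed; a pose out of reach is approached as far as the arm can. A call with a gripper value outside its range is refused whole. The fingers move at their own pace and stop on an object; "newtons" is the grip in N (left out, the last holds). Time passes only in rows, so rows that repeat a pose let the fingers close. It gives the time, the measured TCP pose, the force, the opening and the grip force at its end, in the units of the state.
- arm.sense(): the state, without advancing time (a new reading comes with each control period).
- arm.capture(name): name is "scene" or "top" or "wrist"; returns a dict with "frame" (480x640x3 uint8, red, green, blue), "fx", "fy", "cx", "cy" (pixels), "k1" (the pictures are not rectified: a ray, as slopes to the right and down, at radius r is drawn at 1 + k1 r^2 times it, then the intrinsics apply), "R" (3x3) and "t" (3): a world point X has camera coordinates R X + t. Camera axes: x right, y down, z forward; pixel columns grow to the right and rows downward; lengths in m; the calibration is good to about 2 mm. A picture is of the moment at which its call begins. There is no depth.
- arm.job_done(): hands the job in; it is judged then, once.
Trained networks look in the newest picture that a camera, given by its name, has taken for a name from the list of things; names that differ only in an ending like _2 or _b are one class to them, and where a whole thing is asked for, a point or a joint stands for the part that bears it (a point fixed in the world has none). Each returns a list of dicts, best first, with "score" (0 to 1); they miss things now and then, are a little off and sometimes report something else, mostly with a low value. They report only what shows in the picture. A call takes as long as a camera call.
- arm.search_frame(camera, thing): "xy" ([column, row] in pixels, amid what is visible of it).
- arm.silhouettes(camera, thing): "mask" (480x640 bool, what is visible of it) and "xy" ([column, row] in pixels, amid what is visible of it).
- arm.landmark_of(camera, thing): "xy" ([column, row] in pixels: a listed point, or the origin of a listed thing).
The state is a dict: "clock": time; "joint_pos": joint angles; "qvel": joint speeds; "joint_torque": joint torques, N m; "tcp_pos": TCP position; "ee_rot": TCP orientation; "force": force on the tool from outside, world axes, zero at the start; "torque": the same for the moment, N m; "finger_gap": finger opening in m; "finger_force": force on a finger pad.
Only numpy, scipy, OpenCV 4.12 (cv2) and the standard library are available. Lean on these libraries where they do the work, as an engineer would, in place of code of your own. Each camera call takes 0.05 s, during which the arm holds its last target. There are 200 camera calls.

## Working session

There is one attempt and no reset: what is moved stays moved. The work goes in short steps, Python scripts to look and compute and a tool call to move; the robot and the scene stay as the last step left them, time stands still between calls to the robot, and variables do not carry over. Pictures are saved under pics/ and viewed, at most 10 in all, crops included, and the job is handed in when it is done.

Besides the shell and the picture viewer there is one more tool, called after ">>>" as name([rows], argument=value, ...), one row to a line, values as JSON. arm_command: Moves the arm, as the interface text tells. Its arguments: {"type":"object","properties":{"deltas":{"type":"array","items":{"type":"array","items":{"type":"number"}}},"newtons":{"type":"number"}},"required":["deltas"]}

```bash
mkdir -p pics; cat > h.py <<'E'
import numpy as np, cv2
from workcell import arm
def ray(c,xy):
    d=np.array([(xy[0]-c["cx"])/c["fx"],(xy[1]-c["cy"])/c["fy"]]);u=d.copy()
    for _ in range(20): u=d/(1+c["k1"]*(u@u))
    R=np.array(c["R"]);t=np.array(c["t"])
    return -R.T@t, R.T@np.array([u[0],u[1],1.])
def tri(obs):
    A=[];b=[]
    for c,xy in obs:
        o,d=ray(c,xy);d/=np.linalg.norm(d);P=np.eye(3)-np.outer(d,d);A.append(P);b.append(P@o)
    X,*_=np.linalg.lstsq(np.vstack(A),np.hstack(b),rcond=None)
    return X,[np.linalg.norm(A[i]@X-b[i]) for i in range(len(A))]
def atz(c,xy,z):
    o,d=ray(c,xy);return o+d*(z-o[2])/d[2]
def proj(c,X):
    p=np.array(c["R"])@np.array(X)+np.array(c["t"]);u=p[:2]/p[2];u=u*(1+c["k1"]*(u@u))
    return [u[0]*c["fx"]+c["cx"],u[1]*c["fy"]+c["cy"]]
E
cat > a.py <<'E'
from h import *
np.set_printoptions(precision=4,suppress=True)
C={n:arm.capture(n) for n in("scene","top")}
for n in C: cv2.imwrite(f"pics/{n}0.png",C[n]["frame"][:,:,::-1])
for th in("sign_tab","stand","collar_rim","cup_face"):
    o=[]
    for n in C:
        r=arm.landmark_of(n,th); print(th,n,[(np.round(q["xy"],1),round(q["score"],2)) for q in r[:2]])
        if r:o.append((C[n],r[0]["xy"]))
    if len(o)==2: print(*tri(o))
for th in("spice_jar","tin","mug","garlic","salt_shaker"):
    o=[]
    for n in C:
        r=arm.landmark_of(n,th)
        if r:o.append((C[n],r[0]["xy"])); print(th,n,round(r[0]["score"],2),atz(C[n],r[0]["xy"],0))
s=arm.sense();print(s["tcp_pos"],s["ee_rot"],s["finger_gap"],arm.pinch_z)
E
python3 a.py
```

```text
sign_tab scene [(array([291.3, 229.9]), 0.96), (array([223.4, 330.6]), 0.67)]
sign_tab top [(array([337.6, 281.5]), 0.94)]
[0.5534 0.0159 0.2148] [np.float64(0.0005346162171601474), np.float64(0.0005346162171596063)]
stand scene [(array([293.1, 314.9]), 0.69)]
stand top [(array([335. , 286.3]), 0.62)]
[0.547  0.018  0.0024] [np.float64(0.0009533834526976401), np.float64(0.0009533834526977434)]
collar_rim scene [(array([293.3, 295.6]), 0.79)]
collar_rim top [(array([339.2, 283.1]), 0.61), (array([336.3, 283.4]), 0.32)]
[0.5505 0.0109 0.06  ] [np.float64(0.0039025185102944666), np.float64(0.00390251851029435)]
cup_face scene [(array([294.8, 264.6]), 0.84)]
cup_face top [(array([333.9, 279.2]), 0.9), (array([260.8, 268. ]), 0.41)]
[0.5594 0.0219 0.127 ] [np.float64(0.0010918244680936148), np.float64(0.001091824468093624)]
spice_jar scene 0.89 [0.4513 0.1421 0.    ]
spice_jar top 0.62 [0.4523 0.1462 0.    ]
tin scene 0.67 [ 0.6549 -0.133   0.    ]
tin top 0.93 [ 0.6582 -0.1322  0.    ]
mug top 0.7 [0.5858 0.1827 0.    ]
garlic scene 0.69 [ 0.4042  0.0482 -0.    ]
garlic top 0.75 [0.3977 0.0476 0.    ]
salt_shaker scene 0.93 [0.7128 0.0362 0.    ]
salt_shaker top 0.65 [0.712  0.0381 0.    ]
[0.1279 0.5349 0.2388] [[-0.9726  0.2326  0.    ]
 [ 0.2326  0.9726 -0.    ]
 [-0.     -0.     -1.    ]] 0.08820728580769978 0.0187
```

```bash
python3 -c "
import cv2,numpy as np
a=cv2.imread('pics/scene0.png')[180:360,180:420];b=cv2.imread('pics/top0.png')[200:380,220:460]
cv2.imwrite('pics/c0.png',np.vstack([cv2.resize(a,None,fx=1.66,fy=1.66),cv2.resize(b,None,fx=1.66,fy=1.66)]))"
cat > b.py <<'E'
from h import *
for n in("scene","top"):
    c=arm.capture(n);m=arm.silhouettes(n,"sign_tab")[0]["mask"]
    ys,xs=np.nonzero(m);print(n,xs.min(),xs.max(),ys.min(),ys.max(),m.sum())
    if n=="top":
        P=np.array([atz(c,(x,y),.2)[:2] for x,y in zip(xs,ys)]);q=P-P.mean(0);w,v=np.linalg.eigh(q.T@q);print(w,v[:,1],np.degrees(np.arctan2(v[1,1],v[0,1])))
E
python3 b.py
```

```text
scene 261 327 228 310 3082
top 306 369 262 303 597
[0.03363136 0.71702248] [-0.5439541   0.83911497] 122.9532193501496
```

View pics/c0.png

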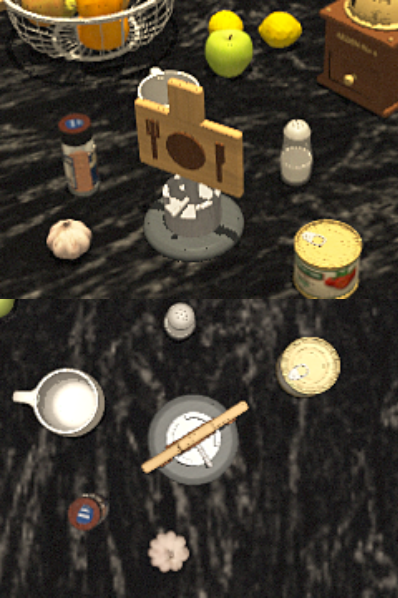

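The crop shows the plate face turned to the front right, about (185, 150) in the upper part. From above, the board runs from lower left (145, 468) to upper right (247, 405), so the tab's yaw is about 33°. The bystanders clear the tab. I'm moving in now and will wind the wrist to the far end of its range first, so that half a turn is left.

>>> arm_command([
  [0,0,8,-4,-3,-0.5,1],
  [0,0,16,-8,-6,-1,1],
  [0,0,24,-12,-9,-1.5,1],
  [0,0,32,-16,-12,-2,1],
  [0,0,40,-19,-14.5,-2.5,1],
])

```text
clock: 1.7
tcp_pos: [0.2802, 0.3478, 0.2641]
ee_rot: [[-0.59, 0.807, 0.001], [0.807, 0.59, 0.0], [-0.0, 0.0, -1.0]]
force: [0.3, 0.3, -0.8]
finger_gap: 0.0882
finger_force: 0.0
```

```bash
cat >> h.py <<'E'
def goto(p,yaw):
    "tool-frame deltas (deg, cm) to TCP p with tool y at world angle yaw deg, pointing down"
    from scipy.spatial.transform import Rotation as Ro
    s=arm.sense();R=np.array(s["ee_rot"]);a=np.radians(yaw)
    y=np.array([np.cos(a),np.sin(a),0]);z=np.array([0,0,-1.]);G=np.c_[np.cross(y,z),y,z]
    print("tcp",np.round(s["tcp_pos"],4),"yaw",round(np.degrees(np.arctan2(R[1,1],R[0,1])),1),"q",np.round(s["joint_pos"],2),"t",round(s["clock"],2),"F",np.round(s["force"],1),"T",np.round(s["torque"],2),"gap",round(s["finger_gap"],4))
    print("delta",np.round(Ro.from_matrix(R.T@G).as_rotvec(degrees=True),1),np.round(R.T@(np.array(p)-s["tcp_pos"])*100,2))
E
python3 -c "
from h import *
goto([.553,.016,.265],-147)"
```

```text
tcp [0.2802 0.3478 0.2641] yaw 36.2 q [ 0.63  0.18  1.51 -0.    1.45 -0.  ] t 1.7 F [ 0.3  0.3 -0.8] T [ 0.02  0.04 -0.04] gap 0.0882
delta [  -0.     0.  -176.8] [-42.89   2.44  -0.08]
```

>>> arm_command([
  [0,0,8,-4.3,0.2,0,1],
  [0,0,16,-8.6,0.5,0,1],
  [0,0,24,-12.9,0.7,0,1],
  [0,0,32,-17.2,1,0,1],
  [0,0,40,-21.5,1.2,0,1],
])

```text
clock: 2.2
tcp_pos: [0.4176, 0.1825, 0.264]
ee_rot: [[0.066, 0.998, 0.001], [0.998, -0.066, 0.0], [0.0, 0.001, -1.0]]
force: [0.5, 0.8, -0.5]
finger_gap: 0.0882
finger_force: 0.0
```

```bash
python3 -c "
from h import *
goto([.50,.00,.265],-90)"
```

```text
tcp [0.4176 0.1825 0.264 ] yaw -3.8 q [0.15 0.19 1.49 0.   1.45 0.22] t 2.2 F [ 0.5  0.8 -0.5] T [-0.06  0.06  0.04] gap 0.0882
delta [ 0.  -0.  86.2] [-17.67   9.43  -0.1 ]
```

>>> arm_command([
  [0,0,8,-3.5,3,0,1],
  [0,0,16,-7,6,0,1],
  [0,0,24,-10.5,9,0,1],
  [0,0,32,-13,10,0,1],
  [0,0,40,-14,10,0,1],
])

```text
clock: 2.7
tcp_pos: [0.5092, 0.0358, 0.2632]
ee_rot: [[0.694, 0.72, -0.0], [0.72, -0.694, -0.0], [-0.0, -0.0, -1.0]]
force: [0.1, -0.4, -0.9]
finger_gap: 0.0878
finger_force: 0.0
```

```bash
cat > w.py <<'E'
from h import *
c=arm.capture("wrist");r=arm.landmark_of("wrist","sign_tab")
for q in r[:2]: print(np.round(q["xy"],1),round(q["score"],2),"at z.215:",np.round(atz(c,q["xy"],.215),4))
E
python3 w.py;python3 -c "
from h import *
goto([.553,.016,.265],-147)"
```

```text
[392.4 243.4] 0.84 at z.215: [0.5529 0.0152 0.215 ]
[358. 185.] 0.31 at z.215: [0.5617 0.0569 0.215 ]
tcp [0.5083 0.0371 0.2635] yaw -43.6 q [-0.16  0.29  1.36 -0.    1.49  0.6 ] t 2.8 F [ 0.6  0.3 -0.8] T [-0.06  0.15  0.01] gap 0.0882
delta [  0.    0.  103.4] [ 1.56  4.69 -0.15]
```

>>> arm_command([
  [0,0,8,0.3,1,0,1],
  [0,0,16,0.7,2,0,1],
  [0,0,24,1,3,0,1],
  [0,0,32,1.3,4,0,1],
  [0,0,40,1.6,4.7,0,1],
])

```text
clock: 3.3
tcp_pos: [0.5535, 0.0184, 0.2639]
ee_rot: [[0.994, 0.113, 0.0], [0.113, -0.994, 0.0], [0.0, -0.0, -1.0]]
force: [-0.5, -0.1, -0.6]
finger_gap: 0.0879
finger_force: 0.0
```

>>> arm_command([
  [0,0,8,0,0,0,1],
  [0,0,16,0,0,0,1],
  [0,0,24,0,0,0,1],
  [0,0,32,0,0,0,1],
  [0,0,40,0,0,0,1],
])

```text
clock: 3.8
tcp_pos: [0.553, 0.0187, 0.2639]
ee_rot: [[0.834, -0.552, 0.0], [-0.552, -0.834, 0.0], [0.0, -0.0, -1.0]]
force: [0.3, 0.4, 0.6]
finger_gap: 0.0883
finger_force: 0.0
```

>>> arm_command([
  [0,0,8,0,0,0,1],
  [0,0,16,0,0,0,1],
  [0,0,23.4,0,0,0,1],
  [0,0,23.4,0,0,0,1],
  [0,0,23.4,0,0,0,1],
])

```text
clock: 4.3
tcp_pos: [0.5531, 0.0183, 0.2639]
ee_rot: [[0.552, -0.834, 0.0], [-0.834, -0.552, 0.0], [0.0, -0.0, -1.0]]
force: [0.5, 0.1, -0.7]
finger_gap: 0.0882
finger_force: 0.0
```

```bash
cat >> w.py <<'E'
cv2.imwrite("pics/w1.png",c["frame"][:,:,::-1])
for th in("sign_tab",):
    m=arm.silhouettes("wrist",th)[0]["mask"].astype(np.uint8)
    # top strip of board in the wrist picture: fit line via mask PCA at z .171
    ys,xs=np.nonzero(m);P=np.array([atz(c,(x,y),.19)[:2] for x,y in zip(xs,ys)]);q=P-P.mean(0);w,v=np.linalg.eigh(q.T@q/len(q));print(np.sqrt(w),np.degrees(np.arctan2(v[1,1],v[0,1])))
goto([.553,.0155,.1813],-147)
E
python3 w.py
```

```text
[323.1 260.9] 0.86 at z.215: [0.554  0.0158 0.215 ]
[0.00532842 0.03377564] 122.52264546432502
tcp [0.5531 0.0179 0.2638] yaw -146.7 q [-0.18  0.37  1.24  0.    1.53  2.38] t 4.45 F [ 0.2 -0.1 -0.3] T [0.04 0.12 0.  ] gap 0.0885
delta [-0.   0.   0.3] [0.19 0.14 8.25]
```

View pics/w1.png

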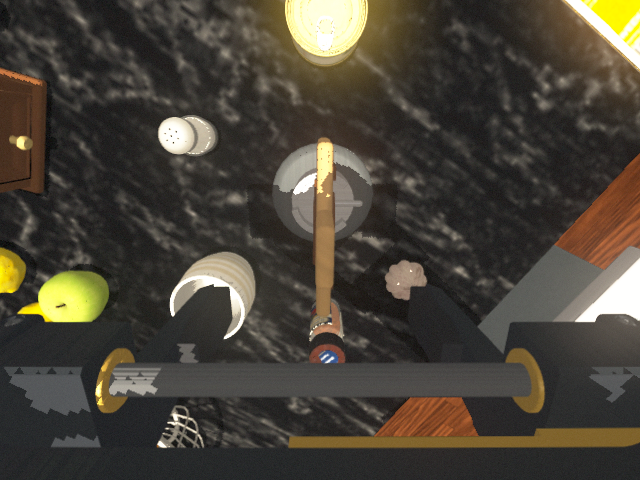

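The wrist view shows the board's top edge upright at column 323, midway between the fingers, with the jar, mug and garlic well outside the fingers. I'm going down and gripping.

>>> arm_command([
  [0,0,0.2,0.2,0.1,2.5,1],
  [0,0,0.2,0.2,0.1,5,1],
  [0,0,0.2,0.2,0.1,7,1],
  [0,0,0.2,0.2,0.1,8.2,1],
  [0,0,0.2,0.2,0.1,8.2,1],
])

```text
clock: 4.95
tcp_pos: [0.553, 0.0155, 0.1806]
ee_rot: [[0.545, -0.839, -0.003], [-0.839, -0.545, 0.001], [-0.002, 0.002, -1.0]]
force: [0.0, 0.1, 0.4]
finger_gap: 0.088
finger_force: 0.0
```

>>> arm_command([
  [0,0,0,0,0,0,-1],
  [0,0,0,0,0,0,-1],
  [0,0,0,0,0,0,-1],
  [0,0,0,0,0,0,-1],
  [0,0,0,0,0,0,-1],
], newtons=20)

```text
clock: 5.45
tcp_pos: [0.5535, 0.0154, 0.182]
ee_rot: [[0.544, -0.839, 0.0], [-0.839, -0.544, -0.0], [0.0, -0.0, -1.0]]
force: [0.4, 0.2, -0.0]
finger_gap: 0.05
finger_force: 0.0
```

```bash
python3 -c "
from h import *
goto([.553,.016,.2],-147)"
```

```text
tcp [0.5535 0.0154 0.182 ] yaw -147.0 q [-0.19  0.43  1.38 -0.    1.32  2.38] t 5.45 F [ 0.4  0.2 -0. ] T [0.05 0.12 0.  ] gap 0.05
delta [-0. -0. -0.] [-0.08  0.01 -1.8 ]
```

>>> arm_command([
  [0,0,0,0,0,0,-1],
  [0,0,0,0,0,0,-1],
  [0,0,0,0,0,0,-1],
  [0,0,0,0,0,0,-1],
  [0,0,0,0,0,0,-1],
])

```text
clock: 5.95
tcp_pos: [0.552, 0.0145, 0.1817]
ee_rot: [[0.544, -0.839, -0.004], [-0.839, -0.544, -0.002], [-0.0, 0.005, -1.0]]
force: [-5.4, -4.3, 3.4]
finger_gap: 0.0117
finger_force: 20.0
```

>>> arm_command([
  [0,0,0,0,0,0,-1],
  [0,0,0,0,0,0,-1],
  [0,0,0,0,0,0,-1],
])

```text
clock: 6.25
tcp_pos: [0.5521, 0.0145, 0.1817]
ee_rot: [[0.544, -0.839, -0.004], [-0.839, -0.544, -0.002], [-0.0, 0.004, -1.0]]
force: [-7.6, -4.4, 3.3]
finger_gap: 0.0116
finger_force: 20.0
```

>>> arm_command([
  [0,0,0,0,0.17,-0.4,-1],
  [0,0,0,0,0.17,-0.8,-1],
  [0,0,0,0,0.17,-1.3,-1],
  [0,0,0,0,0.17,-1.8,-1],
  [0,0,0,0,0.17,-1.8,-1],
])

```text
clock: 6.75
tcp_pos: [0.5519, 0.0145, 0.2004]
ee_rot: [[0.544, -0.839, 0.0], [-0.839, -0.544, -0.0], [0.0, -0.0, -1.0]]
force: [-0.6, -1.4, -3.3]
finger_gap: 0.0121
finger_force: 20.0
```

```bash
cat > t.py <<'E'
from h import *
for n in("scene","top"):
    c=arm.capture(n)
    r=arm.landmark_of(n,"sign_tab")+[{"xy":[0,0],"score":0}];print(n,np.round(r[0]["xy"],1),round(r[0]["score"],2))
    if n=="scene": print("home proj",np.round(proj(c,[.552,.0145,.215]),1),"+20mm",np.round(proj(c,[.552,.0145,.235]),1))
goto([.552,.0145,.2],33)
E
python3 t.py
```

```text
scene [288.1 223.9] 0.57
home proj [291.2 230.4] +20mm [290.7 221.3]
top [0 0] 0
tcp [0.5519 0.0145 0.1996] yaw -147.1 q [-0.19  0.42  1.36 -0.    1.37  2.38] t 6.95 F [-0.6 -1.2 -3.2] T [-0.15  0.2   0.02] gap 0.0114
delta [  0.   -0.  179.9] [-0.   -0.01 -0.04]
```

>>> arm_command([
  [0,0,-8,0,0,0,-1],
  [0,0,-16,0,0,0,-1],
  [0,0,-24,0,0,0,-1],
  [0,0,-32,0,0,0,-1],
  [0,0,-40,0,0,0,-1],
])

```text
clock: 7.45
tcp_pos: [0.5519, 0.0144, 0.1995]
ee_rot: [[0.958, -0.288, -0.001], [-0.288, -0.958, -0.0], [-0.001, 0.0, -1.0]]
force: [0.1, -2.1, -2.6]
finger_gap: 0.012
finger_force: 20.0
```

>>> arm_command([
  [0,0,-8,0,0,0,-1],
  [0,0,-16,0,0,0,-1],
  [0,0,-24,0,0,0,-1],
  [0,0,-32,0,0,0,-1],
  [0,0,-40,0,0,0,-1],
])

```text
clock: 7.95
tcp_pos: [0.5519, 0.0142, 0.1995]
ee_rot: [[0.919, 0.395, -0.001], [0.395, -0.919, -0.001], [-0.001, 0.0, -1.0]]
force: [-0.4, -2.3, -2.1]
finger_gap: 0.0117
finger_force: 20.0
```

>>> arm_command([
  [0,0,-8,0,0,0,-1],
  [0,0,-16,0,0,0,-1],
  [0,0,-24,0,0,0,-1],
  [0,0,-32,0,0,0,-1],
  [0,0,-40,0,0,0,-1],
])

```text
clock: 8.45
tcp_pos: [0.552, 0.0141, 0.1996]
ee_rot: [[0.45, 0.893, -0.0], [0.893, -0.45, -0.001], [-0.001, 0.0, -1.0]]
force: [-0.5, -3.4, -2.4]
finger_gap: 0.0118
finger_force: 20.0
```

>>> arm_command([
  [0,0,-8,0,0,0,-1],
  [0,0,-16,0,0,0,-1],
  [0,0,-24,0,0,0,-1],
  [0,0,-32,0,0,0,-1],
  [0,0,-32,0,0,0,-1],
])

```text
clock: 8.95
tcp_pos: [0.5521, 0.0141, 0.1996]
ee_rot: [[-0.087, 0.996, 0.0], [0.996, 0.087, -0.001], [-0.001, 0.0, -1.0]]
force: [0.1, -4.0, -2.9]
finger_gap: 0.012
finger_force: 20.0
```

```bash
python3 t.py; python3 -c "
from h import *
a=arm.capture('scene')['frame'];b=arm.capture('top')['frame']
r=lambda i:cv2.resize(i[:,:,::-1],(384,288),interpolation=3)
cv2.imwrite('pics/r1.png',np.vstack([r(a[180:360,180:420]),r(b[200:380,220:460])]))"
```

```text
scene [293.7 222.6] 0.93
home proj [291.2 230.4] +20mm [290.7 221.3]
top [0 0] 0
tcp [0.5521 0.0141 0.1997] yaw 4.8 q [-0.19  0.42  1.36 -0.    1.37 -0.27] t 9.15 F [-0.6 -4.3 -2.5] T [-0.84 -0.01  0.  ] gap 0.0118
delta [ -0.    0.  -28.2] [ 0.04 -0.01 -0.03]
```

View pics/r1.png

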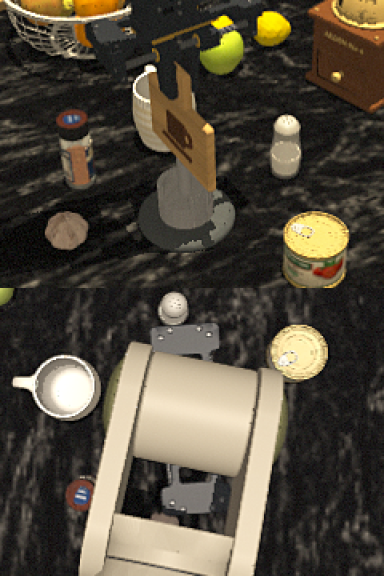

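Cup face shows in the scene crop at (180, 130) and the sign is still up; nothing has been disturbed. Next I'll lower the pin onto the rim with a light push and sweep for the notch.

>>> arm_command([
  [0,0,0,-0.08,0,0.4,-1],
  [0,0,0,-0.08,0,0.7,-1],
  [0,0,0,-0.08,0,0.9,-1],
  [0,0,0,-0.08,0,0.9,-1],
])

```text
clock: 9.65
tcp_pos: [0.5522, 0.014, 0.1922]
ee_rot: [[-0.086, 0.996, 0.002], [0.996, 0.086, 0.0], [-0.0, 0.002, -1.0]]
force: [-3.9, 0.5, 9.1]
finger_gap: 0.0116
finger_force: 20.0
```

>>> arm_command([
  [0,0,-2,0,0,0,-1],
  [0,0,-4,0,0,0,-1],
  [0,0,-6,0,0,0,-1],
  [0,0,-8,0,0,0,-1],
  [0,0,-8,0,0,0,-1],
])

```text
clock: 10.15
tcp_pos: [0.5522, 0.0141, 0.1922]
ee_rot: [[-0.225, 0.974, 0.002], [0.974, 0.225, 0.0], [-0.0, 0.002, -1.0]]
force: [-3.9, -0.4, 9.7]
finger_gap: 0.0117
finger_force: 20.0
```

>>> arm_command([
  [0,0,-2,0,0,0,-1],
  [0,0,-4,0,0,0,-1],
  [0,0,-6,0,0,0,-1],
  [0,0,-6,0,0,0,-1],
])

```text
clock: 10.55
tcp_pos: [0.5522, 0.0141, 0.1922]
ee_rot: [[-0.325, 0.946, 0.002], [0.946, 0.325, 0.0], [-0.0, 0.002, -1.0]]
force: [-3.5, -0.0, 9.1]
finger_gap: 0.012
finger_force: 20.0
```

>>> arm_command([
  [0,0,-2,0,0,0,-1],
  [0,0,-4,0,0,0,-1],
  [0,0,-6,0,0,0,-1],
  [0,0,-6,0,0,0,-1],
])

```text
clock: 10.95
tcp_pos: [0.5522, 0.0141, 0.1912]
ee_rot: [[-0.422, 0.906, 0.001], [0.906, 0.422, 0.0], [0.0, 0.001, -1.0]]
force: [-1.2, 0.4, 1.8]
finger_gap: 0.0116
finger_force: 20.0
```

The force has dropped and the tool has sunk, so the pin is over the notch. I'm lowering it.

>>> arm_command([
  [0,0,0,0,0,0.3,-1],
  [0,0,0,0,0,0.5,-1],
  [0,0,0,0,0,0.7,-1],
  [0,0,0,0,0,0.9,-1],
  [0,0,0,0,0,0.9,-1],
])

```text
clock: 11.45
tcp_pos: [0.5522, 0.0141, 0.182]
ee_rot: [[-0.422, 0.907, 0.001], [0.907, 0.422, 0.0], [-0.0, 0.001, -1.0]]
force: [-0.2, 0.9, 0.5]
finger_gap: 0.0121
finger_force: 20.7
```

>>> arm_command([
  [0,0,0,0,0,0.05,0],
  [0,0,0,0,0,0,0],
  [0,0,0,0,0,0,0],
  [0,0,0,0,0,0,0],
  [0,0,0,0,0,0,0],
])

```text
clock: 11.95
tcp_pos: [0.5521, 0.0137, 0.1817]
ee_rot: [[-0.422, 0.907, -0.0], [0.907, 0.422, 0.0], [0.0, -0.0, -1.0]]
force: [0.1, -0.5, 1.3]
finger_gap: 0.0443
finger_force: 0.0
```

>>> arm_command([
  [0,0,0,0,0,0,0],
  [0,0,0,0,0,-2,0],
  [0,0,0,0,0,-5,0],
  [0,0,0,0,0,-8,0],
  [0,0,0,0,0,-11,0],
])

```text
clock: 12.45
tcp_pos: [0.5519, 0.0137, 0.293]
ee_rot: [[-0.422, 0.907, -0.0], [0.907, 0.422, 0.0], [0.0, -0.0, -1.0]]
force: [0.8, -0.1, -0.3]
finger_gap: 0.0439
finger_force: 0.0
```

>>> arm_command([
  [0,0,0,-1,-4,-2,0],
  [0,0,0,-2,-8,-3,0],
  [0,0,0,-3,-12,-3,0],
  [0,0,0,-3,-16,-3,0],
  [0,0,0,-3,-20,-3,0],
])

```text
clock: 12.95
tcp_pos: [0.3819, -0.0984, 0.3217]
ee_rot: [[-0.422, 0.907, 0.0], [0.907, 0.422, -0.0], [-0.0, 0.0, -1.0]]
force: [-0.2, -2.1, -1.0]
finger_gap: 0.0442
finger_force: 0.0
```

```bash
cat >> a.py <<'E'
v=lambda i:cv2.resize(C[i]["frame"][180:360,180:420,::-1],(384,288),interpolation=3)
cv2.imwrite("pics/end.png",np.vstack([v("scene"),v("top")]))
E
python3 a.py
```

```text
sign_tab scene [(array([292.9, 230. ]), 0.66)]
sign_tab top [(array([339.1, 280.7]), 0.74)]
[0.555  0.0131 0.2157] [np.float64(0.00026643441580887303), np.float64(0.0002664344158086009)]
stand scene [(array([292.9, 314.1]), 0.67)]
stand top [(array([334.2, 285.5]), 0.68)]
[0.5482 0.02   0.0025] [np.float64(0.0015755945868261463), np.float64(0.0015755945868259455)]
collar_rim scene [(array([292.5, 297.7]), 0.7)]
collar_rim top [(array([338.8, 287.5]), 0.65)]
[0.5444 0.0103 0.057 ] [np.float64(0.0003735137037303975), np.float64(0.00037351370373102025)]
cup_face scene [(array([292.7, 270.3]), 0.67), (array([293. , 226.6]), 0.16)]
cup_face top [(array([339.8, 285.1]), 0.83)]
[0.5484 0.0098 0.1258] [np.float64(0.0004407571177434463), np.float64(0.0004407571177427345)]
spice_jar scene 0.62 [0.4492 0.1451 0.    ]
spice_jar top 0.73 [0.4566 0.1443 0.    ]
tin scene 0.86 [ 0.6472 -0.1386  0.    ]
mug top 0.67 [0.596  0.1885 0.    ]
garlic scene 0.7 [0.3976 0.0488 0.    ]
garlic top 0.6 [0.406  0.0439 0.    ]
salt_shaker scene 0.84 [0.7117 0.0451 0.    ]
salt_shaker top 0.73 [0.7028 0.0431 0.    ]
[ 0.3834 -0.0979  0.3218] [[-0.4218  0.9067  0.    ]
 [ 0.9067  0.4218 -0.    ]
 [-0.      0.     -1.    ]] 0.04398725133725929 0.0187
```

View pics/end.png

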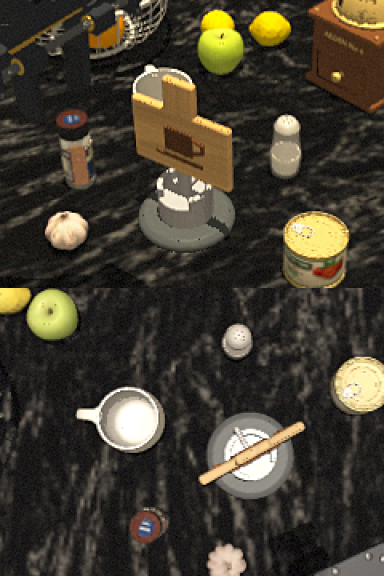

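The cup face shows to the front at (185, 140), the tab top is at 0.2157 m, which matches home, and the bystanders stand where they were. The arm is clear.

```bash
python3 -c "
from workcell import arm
print(arm.job_done())"
```

```text
the job is handed in; nothing more can be done
None
```

The sign now shows its coffee-cup face to the front and sits fully home in the notch, released, with the bystanders where they stood and the job handed in at about 13 s of the 64 s allowed; `arm.job_done()` returned no verdict.

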